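Press a model wall panel in the bench press and hold

TASK

Slide the plywood tray, with the glued wall panel lying in it, into the guides of the bench lever press until it is fully home against the back stop, and let go of it. Then bring the lever down until the pad bears on the panel with a steady push of about 10 N on the lever's knob (much more would crush the panel), hold it so for three seconds while the glue grips, and finish still holding the lever down. Do not disturb the glue bottle, the cup and the brush.

Things in the scene. Friction and masses are not known exactly. Their poses are not given: they have to be found in the camera images.
- press: Bench lever press (arbor press) bolted to the table. Origin on the table straight below the ram's axis; local -x is its open front, where the tray goes in, +x the column, z up; the lever is on the -y side. Base plate 6 mm thick, x -100 to +145 mm, y +-95 mm, front edge bevelled down to the table at x = -128. Grey head: x -45 to +128, y +-35, 120 to 275 mm above the table.
- tray_home (a point): Point on top of the base plate, 6 mm above the table, below the ram's axis, axes as the press. The tray's origin lies here, axes parallel, when it is fully home. Back stop for the tray's nose at x = +60 mm.
- guide_mouth (a point): Middle of the mouth of the tray guides, on the base plate at x = -88 mm, axes as the press. Mouth 141 mm wide here, narrowing to 111 mm at x = -53; from there to x = +59 two straight rails, inner faces 111 mm apart, 13.5 mm high above the plate, with lips (from x = -45) that reach 8 mm inward above the tray's edges at that height.
- tray: Loose plywood pressing tray, 200 x 106 x 6 mm, about 0.13 kg, flat on the table at the start. Origin on its underside below the middle of the panel; the nose, which goes in first, is at x = +60 mm, the rear edge at x = -140, sides at y +-53. Rims 5 mm high round the panel.
- tray_grip (a point): Middle of the tray's upright wooden grip, at x = -115, y = 0, 30 mm above the tray's underside; axes as the tray. The grip is 46 mm long (x), 16 mm thick (y) and stands from 6 to 46 mm above the underside; take it from above across its thickness.
- panel: Loose brick-faced wall panel of a model house with two windows, 100 x 70 x 14 mm, about 0.06 kg, lying flat in the tray's recess (2 mm play at the ends, 1.5 mm at the sides), top 20 mm above the tray's underside. Origin at the centre of its underside, x along its length.
- pad: Rubber pad 80 x 56 x 12 mm under the ram. Origin at the centre of its underside, 39.5 mm above the table with the lever up (13.5 mm above the panel when the tray is home). It goes down 18 mm per rad of the lever and gives about 1 mm per 25 N once it bears on the panel.
- ram: Square steel bar, 25 mm, with an 86 x 62 mm steel foot that carries the pad; goes down with the lever. Origin at the centre of the foot's underside.
- lever_knob (a point): Centre of the black ball knob, 36 mm diameter, on the end of the 14 mm steel lever, 190 mm from the pivot. Lever up: 295 mm above the table, at x = -135, y = -115 mm in the press frame. Press it from above, or grip it from above with the fingers closing along the press's y (the ball turns between them). Site axes turn with the lever.
- lever_pivot (a point): The lever's pivot: x = +30, y = -115 mm in the press frame, 200 mm above the table, axes as the press. The lever turns about the press's y axis, in the vertical plane y = -115 mm. A shaft and a 66 mm steel drum (return spring) join it to the head.
- lever (a joint): Lever angle (rad): 0 = up at rest, pointing to the front, 30 degrees above level; grows as the knob goes down (level at 0.52, stop at 1.3). Spring return: with nothing under the pad it takes about 5 N on the knob to hold it down. With the tray home the pad meets the panel at about 0.75; a push of 10 N then brings it to about 0.87, with about 50 N between pad and panel.
- glue: White plastic glue bottle, 62 mm diameter, 165 mm tall, standing. Origin under its base. Leave it alone.
- cup: White plastic cup, 68 mm diameter at the rim, 85 mm tall, standing. Origin under its base. Leave it alone.
- brush: Flat brush with a wooden handle, some 200 mm long, lying on the table. Origin underneath it. Leave it alone.
Things that resemble listed ones, but are neither listed nor needed, are in the scene too. There is more than one size of the tray; the one meant has the size given above.

How it is judged:
By the outcome, as a careful person would: the job done as asked, in the order asked, and still so for the second after the job is handed in, while the arm keeps its last pose, push and grip.
It also fails if it takes over 72 s, if anything falls off the work surface, if the arm or the gripper's body presses on something with over 40 N, if the wrist force passes 120 N, or if a joint passes its speed limit or range.

ROBOT

A 6-joint arm with a two-finger parallel gripper is mounted at the origin on the work surface. World frame = base frame: x ahead of the robot, y to its left, z up, the work surface at z = 0. Lengths are in m, angles in degrees, forces in N, time in s.
With the tool pointing down it reaches from about 0.275 to 0.825 m from the base axis. Payload 5.2 kg.
Tool frame: the origin (TCP) lies midway between the tips of the shut fingers; the grasp point (between the pads) lies 19 mm behind it (robot.pinch_z is the distance from the TCP to the grasp point, in m); z points along the fingers, y is the line along which they close (so a half turn about z gives the same grasp; the last joint's range is limited). The gripper opens to 93 mm and grips with 3 to 60 N. Pads are 15 mm wide; open, the fingers measure 128 mm over their backs; the gripper's body (75 mm by 188 mm) begins 65 mm behind the grasp point.
Start: joints at [-81.463, 14.817, 87.949, -0, 77.235, -11.62], TCP at [0.19, -0.516, 0.187] pointing down, gripper open.
Joint ranges: [-179.93, 179.93], [-52.35, 119.4], [10.71, 147.94], [-69.91, 249.91], [12.55, 155.21], [-178.61, 178.61]. Speed limits (degrees/s): [147.25, 147.25, 180, 180, 180, 180].

INTERFACE

Orientations are given as a 3x3 rotation matrix whose columns are the frame's x, y, z axes.
In Python, from plant import robot gives the robot as it stands.
- The arm moves only by the shell command python3 -m creep 'ROWS' [OPENING] [FORCE]. ROWS is JSON, one flat list of numbers, 6 for each row, row after row: the shift along the world's x, y, z each as a share of 0.12 m, from -1 to 1, then the turn, a rotation vector about the world's x, y, z each as a share of pi rad, from -1 to 1. In form: [dx, dy, dz, ax, ay, az, dx, dy, dz, ax, ay, az, ...]. A call has 1 to 10 rows; each row is the pose to reach, as a shift and turn from the pose commanded when the call began, turning the shorter way round; what a row does not reach only later rows make up. A row lasts 1/8 s, in which the tool goes at most 62.5 mm and 10.7 degrees, less where a joint would pass 70% of its speed; a pose out of reach is approached as far as the arm can. A call with a number of a shift or a turn outside -1 to 1 is refused whole. A call with a gripper value outside its range is refused whole. OPENING is the opening, from -1 (shut) to 1 (fully open), set as the call begins (- or left out, the last holds). The fingers move at their own pace and stop on an object; FORCE is the grip in N (left out, the last holds). Time passes only in rows, so rows that repeat a pose let the fingers close. It gives the time, the measured TCP pose, the force, the opening and the grip force at its end, in the units of the state.
- robot.get_state(): the state, without advancing time (a new reading comes with each control period).
- robot.read_camera(name): name is "scene" or "top"; returns a dict with "frame" (400x640x3 uint8, red, green, blue), "fx", "fy", "cx", "cy" (pixels), "distortion" ([k1, k2, p1, p2, k3] as OpenCV has them; the pictures are not rectified), "R" (3x3) and "t" (3): a world point X has camera coordinates R X + t. Camera axes: x right, y down, z forward; pixel columns grow to the right and rows downward; lengths in m; the calibration is good to about 2 mm. A picture is of the moment at which its call begins. There is no depth.
- robot.sign_off(): hands the job in; it is judged then, once.
Trained networks look in a picture, given as the dict that the camera call returned (one of the last four; its "shot" number tells which), for a name from the list of things; names that differ only in an ending like _2 or _b are one class to them, and where a whole thing is asked for, a point or a joint stands for the part that bears it (a point fixed in the world has none). Each returns a list of dicts, best first, with "p" (0 to 1); they miss things now and then, are a little off and sometimes report something else, mostly with a low value. They report only what shows in the picture. A call takes as long as a camera call. They do not tell look-alikes from the thing itself.
- robot.regions_of(thing, picture): "mask" (400x640 bool, what is visible of it) and "location" ([column, row] in pixels, amid what is visible of it).
- robot.place_of(thing, picture): "location" ([column, row] in pixels: a listed point, or the origin of a listed thing).
The state is a dict: "t": time; "q": joint angles; "qvel": joint speeds; "effort": joint torques, N m; "position": TCP position; "ee_rot": TCP orientation; "force": force on the tool from outside, world axes, zero at the start; "ft_torque": the same for the moment, N m; "finger_gap": finger opening in m; "gripper_force": force on a finger pad.
Only numpy, scipy, OpenCV 4.12 (cv2) and the standard library are available. Lean on these libraries where they do the work, as an engineer would, in place of code of your own. Each camera call takes 0.05 s, during which the arm holds its last target. There are 200 camera calls.

## Working session

There is one attempt and no reset: what is moved stays moved. The work goes in short steps, Python scripts to look and compute and a shell command to move; the robot and the scene stay as the last step left them, time stands still between calls to the robot, and variables do not carry over. Pictures are saved under pics/ and viewed, at most 10 in all, crops included, and the job is handed in when it is done.

```bash
ls; mkdir -p pics
cat > h.py <<'E'
import numpy as np, cv2
from plant import robot
def K(p): return np.array([[p['fx'],0,p['cx']],[0,p['fy'],p['cy']],[0,0,1.]])
def ray(p,uv):
    n=cv2.undistortPoints(np.array([[uv]],float),K(p),np.array(p['distortion'],float)).ravel()
    R=np.array(p['R']);t=np.array(p['t']);d=R.T@np.array([n[0],n[1],1]);return -R.T@t,d/np.linalg.norm(d)
def atz(p,uv,z):
    o,d=ray(p,uv);return o+d*(z-o[2])/d[2]
def tri(a):
    A=np.zeros((3,3));b=np.zeros(3);rs=[ray(*x) for x in a]
    for o,d in rs: M=np.eye(3)-np.outer(d,d);A+=M;b+=M@o
    x=np.linalg.solve(A,b);return x,[np.linalg.norm(np.cross(x-o,d))*1000 for o,d in rs]
def proj(p,X): return cv2.projectPoints(np.array(X,float).reshape(-1,3),cv2.Rodrigues(np.array(p['R']))[0],np.array(p['t'],float),K(p),np.array(p['distortion'],float))[0].reshape(-1,2)
def save(p,n): cv2.imwrite('pics/'+n+'.png',cv2.cvtColor(p['frame'],cv2.COLOR_RGB2BGR))
E
python3 - <<'E'
from h import *
S=robot.read_camera('scene');T=robot.read_camera('top')
im=np.vstack([S['frame'],T['frame']]);im=cv2.resize(im,(480,600));
save(S,'s0');save(T,'t0')
for n,p in (('S',S),('T',T)):
    print(n,'cam',-np.array(p['R']).T@p['t'])
    for th in ['press','tray_home','guide_mouth','tray','tray_grip','panel','lever_knob','lever_pivot','pad','glue','cup','brush']:
        print(th,[(round(d['p'],2),np.round(d['location'],1).tolist(),np.round(atz(p,d['location'],0),3)[:2].tolist()) for d in robot.place_of(th,p)[:4]])
E
```

```text
pics
S cam [1.18656569 0.47175992 1.04287341]
press [(0.89, [234.2, 239.6], [0.683, -0.206]), (0.44, [238.3, 231.1], [0.647, -0.219])]
tray_home [(0.92, [240.8, 240.6], [0.674, -0.184]), (0.17, [352.5, 329.3], [0.739, 0.286])]
guide_mouth [(0.66, [263.0, 248.2], [0.657, -0.102]), (0.29, [351.1, 328.0], [0.738, 0.28])]
tray [(0.93, [318.5, 190.7], [0.335, -0.093]), (0.7, [356.6, 279.6], [0.592, 0.215]), (0.64, [442.3, 244.8], [0.322, 0.39])]
tray_grip [(0.82, [436.5, 258.4], [0.384, 0.394]), (0.71, [371.8, 245.4], [0.451, 0.194]), (0.6, [310.7, 200.2], [0.392, -0.091]), (0.53, [237.5, 179.3], [0.454, -0.393])]
panel [(0.8, [356.2, 276.2], [0.583, 0.208]), (0.31, [239.0, 242.2], [0.682, -0.185])]
lever_knob [(0.74, [283.5, 159.3], [0.262, -0.312])]
lever_pivot [(0.88, [238.6, 176.5], [0.44, -0.4])]
pad [(0.45, [236.1, 236.9], [0.67, -0.208])]
glue [(0.66, [350.8, 328.1], [0.739, 0.28]), (0.44, [236.3, 176.0], [0.443, -0.409])]
cup []
brush [(0.8, [441.3, 296.5], [0.506, 0.458])]
T cam [0.31165428 0.01283317 1.67453134]
press [(0.93, [380.4, 157.7], [0.684, -0.187])]
tray_home [(0.8, [380.1, 160.2], [0.675, -0.186])]
guide_mouth [(0.98, [352.7, 163.6], [0.666, -0.094]), (0.51, [261.0, 191.8], [0.577, 0.21])]
tray [(0.78, [262.3, 187.5], [0.591, 0.206]), (0.67, [352.4, 268.6], [0.321, -0.084]), (0.56, [445.9, 192.5], [0.563, -0.4])]
tray_grip [(0.87, [348.8, 239.9], [0.413, -0.074]), (0.67, [264.7, 225.2], [0.466, 0.198]), (0.64, [202.9, 246.9], [0.399, 0.401])]
panel []
lever_knob [(0.74, [356.7, 191.3], [0.572, -0.105])]
lever_pivot [(0.9, [412.9, 178.6], [0.611, -0.292])]
pad [(0.52, [409.4, 177.5], [0.615, -0.281])]
glue [(0.92, [240.1, 148.7], [0.724, 0.28])]
cup [(0.85, [448.1, 192.4], [0.563, -0.408])]
brush []
```

View pics/s0.png

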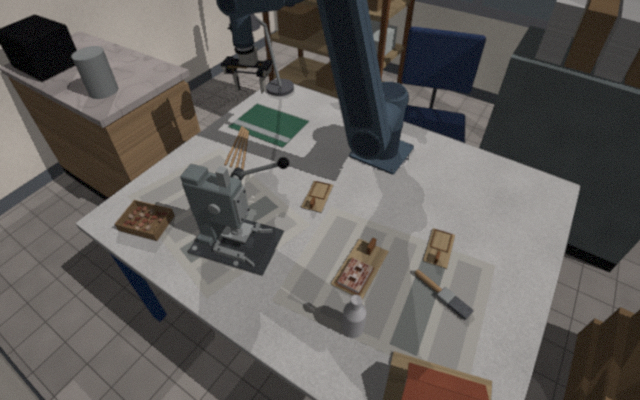

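View pics/t0.png

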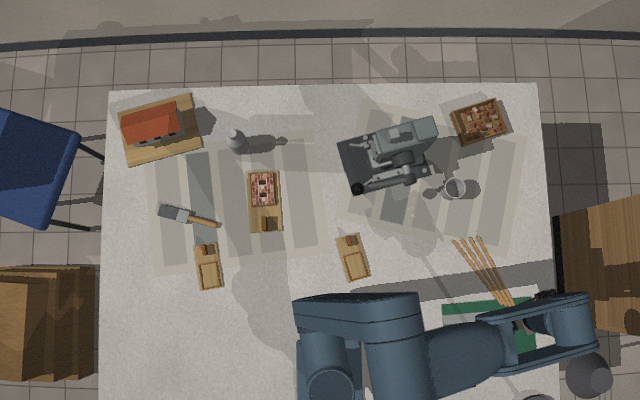

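The top view shows three tray-like things. (263,195) carries the brick panel and is the biggest. (208,265) and (352,257) are small and empty. The press is at about (385,160), open towards +y, with its knob at (357,188). The scene view shows the panel tray at (357,268), the small ones at (440,247) and (318,195), and the glue at (354,318). The tray with the panel fits; next I'll fit poses and check its size in a crop.

```bash
cat > fit.py <<'E'
from h import *
from scipy.optimize import least_squares
def Rz(a): return np.array([[np.cos(a),-np.sin(a),0],[np.sin(a),np.cos(a),0],[0,0,1]])
PR={'press':[0,0,0],'tray_home':[0,0,.006],'guide_mouth':[-.088,0,.006],'lever_pivot':[.03,-.115,.2],'lever_knob':[-.135,-.115,.295]}
TR={'tray':[0,0,0],'tray_grip':[-.115,0,.03],'panel':[0,0,.006]}
def fit(pics,model,x0,near=25):
    obs=[]
    for p in pics:
        for n,l in model.items():
            e=proj(p,Rz(x0[2])@l+[x0[0],x0[1],0])[0]
            c=[d for d in robot.place_of(n,p) if np.linalg.norm(np.array(d['location'])-e)<near]
            if c: obs.append((p,n,l,np.array(c[0]['location'])))
    f=lambda x:np.concatenate([proj(p,Rz(x[2])@l+[x[0],x[1],0])[0]-u for p,n,l,u in obs])
    r=least_squares(f,x0,loss='soft_l1',f_scale=1.)
    for o,e in zip(obs,f(r.x).reshape(-1,2)): print(o[1],np.round(e,1))
    return r.x
E
python3 - <<'E'
from fit import *
S=robot.read_camera('scene');T=robot.read_camera('top')
x=fit([S,T],PR,[.675,-.186,-1.45]);print('press',x,np.degrees(x[2]))
y=fit([S,T],TR,[.585,.207,0.07]);print('tray',y,np.degrees(y[2]))
np.save('pp',x);np.save('tt',y)
def poly(im,p,x,P,c):
    u=proj(p,[Rz(x[2])@np.array(l)+[x[0],x[1],0] for l in P]); return u
outs=[]
for p,(a,b,w,h) in ((T,(190,90,250,170)),(S,(180,140,250,170))):
    s=3;im=cv2.resize(p['frame'][b:b+h,a:a+w],None,fx=s,fy=s,interpolation=cv2.INTER_CUBIC)
    def dr(x,P,c):
        u=(poly(im,p,x,P,c)-[a,b]+.5)*s;cv2.polylines(im,[u.astype(int).reshape(-1,1,2)],True,c,1)
    dr(y,[[.06,.053,.006],[.06,-.053,.006],[-.14,-.053,.006],[-.14,.053,.006]],(0,255,0))
    dr(y,[[.05,.035,.02],[.05,-.035,.02],[-.05,-.035,.02],[-.05,.035,.02]],(255,255,0))
    dr(y,[[-.092,.008,.046],[-.092,-.008,.046],[-.138,-.008,.046],[-.138,.008,.046]],(0,0,255))
    dr(x,[[-.1,.095,.006],[-.1,-.095,.006],[.145,-.095,.006],[.145,.095,.006]],(0,255,0))
    dr(x,[[-.045,.035,.275],[-.045,-.035,.275],[.128,-.035,.275],[.128,.035,.275]],(255,0,255))
    dr(x,[[.03,-.115,.2],[-.135,-.115,.295]],(255,0,0))
    outs.append(im)
for o,n in zip(outs,'TS'):cv2.imwrite('pics/ov%s.png'%n,o[...,::-1])
E
```

```text
press [1.8 2.6]
tray_home [ 0.7 -0.6]
guide_mouth [-4.6 -0.3]
lever_pivot [ 0.7 -2.4]
lever_knob [-0.8 -0.4]
press [-1.6 -0.5]
tray_home [ 0.5 -4.5]
guide_mouth [1.7 0.8]
lever_pivot [-1.  -0.1]
press [ 0.67962139 -0.18682883 -1.32881025] -76.13521923571872
tray [-1.  -2.8]
tray_grip [-0.3  0.4]
panel [1.  1.8]
tray [-0.  -0.3]
tray_grip [-0.1  0.9]
tray [0.588431   0.20504495 0.0030999 ] 0.177611452562725
```

View pics/ovT.png

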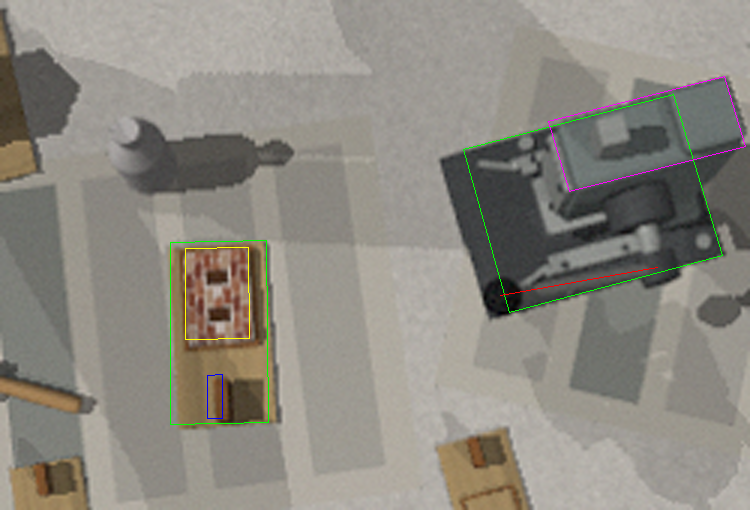

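View pics/ovS.png

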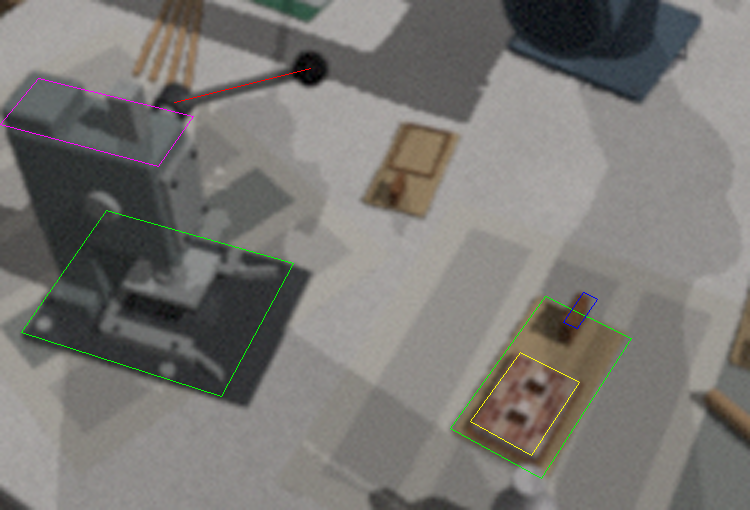

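The crops confirm it: the 200x106 outline fits the panel tray at (220,333) in the top crop, while the small trays at the crop edge are clearly shorter. The glue stands beyond its nose. The press outline fits too, with the knob at (500,297). I'll refine both poses from corners read in the top crop.

Run:
```python
from fit import *
T=robot.read_camera('top');x=np.load('pp.npy');y=np.load('tt.npy')
c=lambda u:(np.array(u,float)/3+[190,90]-.5)
print('bevel corners',[np.round(atz(T,c(u),0)[:2],4) for u in ((441,160),(491,319))])
print('model',[np.round((Rz(x[2])@[-.128,s*.095,0])[:2]+x[:2],4) for s in (1,-1)])
print('tray corners',[np.round(atz(T,c(u),.006)[:2],4) for u in ((171,241),(267,241),(277,423),(175,425))])
g=[robot.regions_of('tray',T),robot.regions_of('panel',T)]
for q in g:
  for d in q[:2]:
    m=d['mask'].astype('uint8');print(round(d['p'],2),d['location'],cv2.minAreaRect(cv2.findNonZero(m)))
s=robot.get_state();print(np.round(s['ee_rot'],3),s['force'],robot.pinch_z)
```

```text
bevel corners [array([ 0.7374, -0.042 ]), array([ 0.5575, -0.0925])]
model [array([ 0.7412, -0.0398]), array([ 0.5567, -0.0853])]
tray corners [array([0.6502, 0.2577]), array([0.648 , 0.1517]), array([0.4476, 0.1421]), array([0.4473, 0.2527])]
0.7 [208.5, 266.3] ((208.40997314453125, 265.8699951171875), (45.961944580078125, 25.45584487915039), 81.8698959350586)
0.68 [263.3, 209.8] ((263.587890625, 200.99484252929688), (61.01218795776367, 32.649444580078125), 86.633544921875)
0.67 [260.2, 186.7] ((262.85845947265625, 188.3761444091797), (30.665260314941406, 22.816017150878906), 86.18592071533203)
[[ 0.939  0.345  0.   ]
 [ 0.345 -0.939 -0.   ]
 [-0.     0.    -1.   ]] [-0.44037524  0.04184633 -0.26090484] 0.0188
```

```bash
M='x'; 
python3 -m creep '[0.393,0.994,0.1,0,0,0.15,0.393,0.994,0.1,0,0,0.15,0.393,0.994,0.1,0,0,0.15,0.393,0.994,0.1,0,0,0.15]' 1 20
python3 -m creep '[0.393,0.994,0,0,0,0.15,0.393,0.994,0,0,0,0.15,0.393,0.994,0,0,0,0.15,0.393,0.994,0,0,0,0.15]'
python3 -m creep '[0.393,0.994,0,0,0,0.15,0.393,0.994,0,0,0,0.15,0.393,0.994,0,0,0,0.15,0.393,0.994,0,0,0,0.15]'
python3 -m creep '[0.393,0.994,0,0,0,0.15,0.393,0.994,0,0,0,0.15,0.393,0.994,0,0,0,0.15,0.393,0.994,0,0,0,0.15]'
python3 -m creep '[0.393,0.994,0,0,0,0.15,0.393,0.994,0,0,0,0.15,0.393,0.994,0,0,0,0.15,0.393,0.994,0,0,0,0.15]'
python3 -m creep '[0.393,0.994,0,0,0,0.15,0.393,0.994,0,0,0,0.15,0.393,0.994,0,0,0,0.15,0.393,0.994,0,0,0,0.15]'
python3 - <<'E'
from h import *
s=robot.get_state();print(s['q'],np.degrees(np.arctan2(s['ee_rot'][1][1],s['ee_rot'][0][1])))
p=[robot.read_camera(n) for n in('scene','top')]
from fit import *
for q in p: print([(round(d['p'],2),np.round(d['location'],1).tolist(),atz(q,d['location'],.03).round(3).tolist()) for d in robot.place_of('tray_grip',q)])
E
```

```text
t: 2.85
position: [0.2371, -0.3967, 0.1995]
ee_rot: [[0.68, 0.733, 0.0], [0.733, -0.68, -0.001], [-0.001, 0.001, -1.0]]
force: [0.2, 0.3, 0.3]
finger_gap: 0.093
gripper_force: 0.0
t: 3.35
position: [0.2841, -0.278, 0.1991]
ee_rot: [[0.275, 0.961, 0.0], [0.961, -0.275, -0.001], [-0.001, 0.0, -1.0]]
force: [0.9, -0.9, 0.2]
finger_gap: 0.0928
gripper_force: 0.0
t: 3.85
position: [0.3315, -0.159, 0.199]
ee_rot: [[-0.19, 0.982, 0.0], [0.982, 0.19, -0.0], [-0.0, -0.0, -1.0]]
force: [-0.6, -0.9, -0.5]
finger_gap: 0.0936
gripper_force: 0.0
t: 4.35
position: [0.3787, -0.0399, 0.1988]
ee_rot: [[-0.614, 0.789, -0.0], [0.789, 0.614, -0.0], [0.0, -0.0, -1.0]]
force: [-0.5, 0.0, 0.2]
finger_gap: 0.0929
gripper_force: 0.0
t: 4.85
position: [0.4259, 0.0788, 0.1986]
ee_rot: [[-0.905, 0.426, -0.001], [0.426, 0.905, -0.0], [0.0, -0.001, -1.0]]
force: [-0.5, -0.3, 0.4]
finger_gap: 0.093
gripper_force: 0.0
t: 5.35
position: [0.4732, 0.1978, 0.1985]
ee_rot: [[-1.0, -0.031, -0.001], [-0.031, 1.0, -0.001], [0.001, -0.001, -1.0]]
force: [-0.8, 0.9, 0.0]
finger_gap: 0.0932
gripper_force: 0.0
[ 1.02253444e+01  1.05606687e+01  9.17981103e+01 -2.68265204e-02
  7.76912859e+01 -8.15280730e+01] 91.75916096071401
[(0.71, [312.7, 202.6], [0.42, -0.062, 0.03]), (0.7, [370.7, 246.4], [0.478, 0.2, 0.03]), (0.57, [439.5, 255.1], [0.39, 0.4, 0.03]), (0.28, [235.8, 240.6], [0.697, -0.179, 0.03])]
[(0.95, [347.7, 244.2], [0.398, -0.069, 0.03]), (0.66, [449.8, 193.6], [0.554, -0.405, 0.03]), (0.6, [203.1, 247.3], [0.396, 0.393, 0.03]), (0.59, [354.7, 189.6], [0.573, -0.096, 0.03])]
```

```bash
python3 -m creep '[0.0,0.01,-0.5,0,0,0,0.0,0.01,-1,0,0,0,0.0,0.01,-1,0,0,0]'
python3 -m creep '[0,0,-0.3,0,0,0,0,0,-0.54,0,0,0,0,0,-0.54,0,0,0,0,0,-0.54,0,0,0]'
python3 -m creep '[0,0,0,0,0,0,0,0,0,0,0,0,0,0,0,0,0,0,0,0,0,0,0,0,0,0,0,0,0,0,0,0,0,0,0,0,0,0,0,0,0,0,0,0,0,0,0,0]' -1 35
python3 - <<'E'
from h import *
p=[robot.read_camera(n) for n in('scene','top')]
a=p[0]['frame'][160:320,280:440];b=p[1]['frame'][140:300,180:340]
cv2.imwrite('pics/g1.png',np.hstack([cv2.resize(i,None,fx=2.4,fy=2.4) for i in(a,b)])[...,::-1])
E
```

```text
t: 5.92
position: [0.4686, 0.1989, 0.0756]
ee_rot: [[-0.999, -0.035, -0.009], [-0.035, 0.999, -0.002], [0.009, -0.001, -1.0]]
force: [-0.7, 0.6, 0.0]
finger_gap: 0.0925
gripper_force: 0.0
t: 6.42
position: [0.4746, 0.2007, 0.0166]
ee_rot: [[-0.999, -0.037, 0.004], [-0.037, 0.999, 0.001], [-0.004, 0.001, -1.0]]
force: [-0.1, 0.9, -0.1]
finger_gap: 0.0934
gripper_force: 0.0
t: 7.42
position: [0.4725, 0.2005, 0.0141]
ee_rot: [[-0.999, -0.038, -0.0], [-0.038, 0.999, -0.0], [0.0, -0.0, -1.0]]
force: [-0.1, -0.2, 0.6]
finger_gap: 0.0176
gripper_force: 0.3
```

View pics/g1.png

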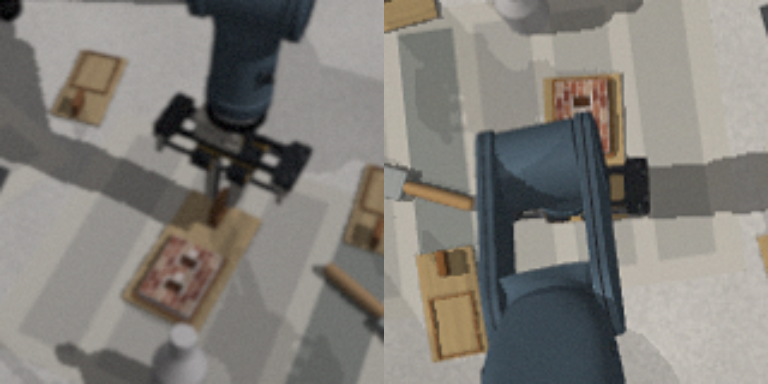

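The grip is between the fingers, with the panel and tray undisturbed: panel at about (180,275) in the scene crop, glue at (180,350) still clear. Before going under the raised knob I need the wrist and forearm height, so I'll project heights above the TCP.

Run:
```python
from h import *
p=robot.read_camera('scene');t=robot.read_camera('top')
s=robot.get_state();X=s['position'];print(s['q'],X,s['finger_gap'],s['gripper_force'])
im=cv2.resize(p['frame'][0:300,230:530],None,fx=2,fy=2)
for z in np.arange(.05,.75,.05):
    u=proj(p,[[X[0],X[1],z]])[0];v=tuple(((u-[230,0])*2).astype(int).tolist())
    cv2.circle(im,v,3,(255,0,0),-1);cv2.putText(im,'%d'%(z*1000),(v[0]+6,v[1]+4),0,.4,(255,255,0),1)
cv2.imwrite('pics/h1.png',im[...,::-1])
```

```text
[ 1.05350916e+01  2.17398368e+01  1.05362958e+02  8.97630947e-05
  5.28360760e+01 -8.16193966e+01] [0.47301002 0.20066719 0.01459854] 0.0028633236931548166 1.7864513117820024
```

View pics/h1.png

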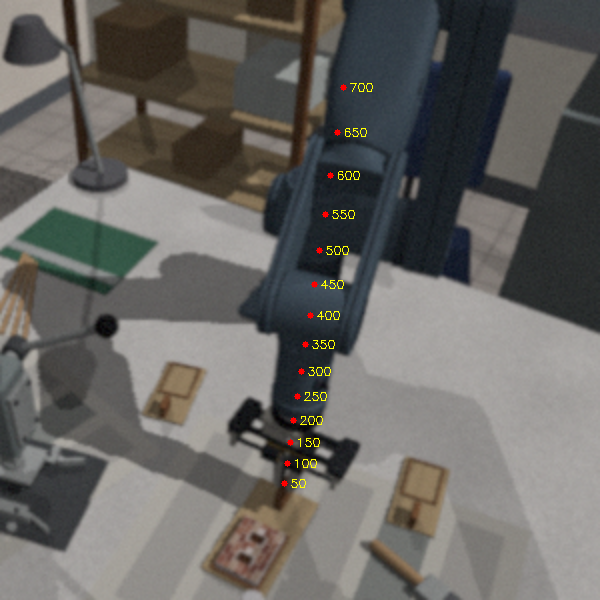

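The wrist axis sits about 400 mm up and the forearm rises from there, so it will clear the 313 mm knob. But the gap has gone to 3 mm, so the fingers may have missed the 16 mm grip. I'll look closer.

```bash
python3 -m creep '[0,0,0,0,0,0,0,0,0,0,0,0,0,0,0,0,0,0]'
python3 - <<'E'
from h import *
p=robot.read_camera('scene')
s=robot.get_state();X=np.array(s['position']);print(X,s['finger_gap'],s['gripper_force'])
print([(round(d['p'],2),np.round(d['location'],1).tolist(),atz(p,d['location'],.03).round(3).tolist()) for d in robot.place_of('tray_grip',p)])
a,b=330,200;im=cv2.resize(p['frame'][b:b+100,a:a+100],None,fx=6,fy=6,interpolation=cv2.INTER_CUBIC)
for z,c in((.006,(255,0,0)),(.046,(0,255,0))):
    for dx,dy in((0,0),(.023,.008),(.023,-.008),(-.023,-.008),(-.023,.008)):
        u=(proj(p,[[X[0]+dx,X[1]+dy,z]])[0]-[a,b]+.5)*6;cv2.circle(im,tuple(u.astype(int).tolist()),3,c,-1)
cv2.imwrite('pics/h2.png',im[...,::-1])
E
```

```text
t: 8.0
position: [0.4731, 0.2007, 0.0146]
ee_rot: [[-0.999, -0.038, 0.001], [-0.038, 0.999, 0.0], [-0.001, 0.0, -1.0]]
force: [0.0, -0.5, 5.7]
finger_gap: 0.0003
gripper_force: 2.7
[0.47303352 0.20067774 0.01459532] 0.0002692692685634238 2.720002932474017
[(0.88, [369.6, 246.1], [0.479, 0.197, 0.03]), (0.85, [440.6, 258.0], [0.399, 0.407, 0.03]), (0.72, [310.0, 201.8], [0.422, -0.072, 0.03]), (0.52, [285.0, 161.3], [0.295, -0.277, 0.03])]
```

View pics/h2.png

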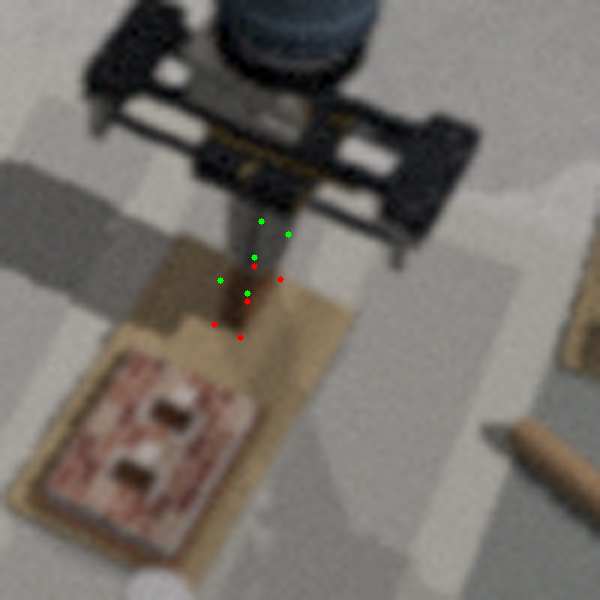

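```bash
python3 -m creep '[0,0,0,0,0,0,0,0,0,0,0,0,0,0,0,0,0,0,0,0,0,0,0,0]'
python3 -m creep '[0,0,0.04,0,0,0,0,0,0.08,0,0,0,0,0,0.08,0,0,0,0,0,0.08,0,0,0]'
python3 - <<'E'
from fit import *
p=robot.read_camera('scene');s=robot.get_state();print(s['ft_torque'],s['gripper_force'])
print([(n,[(round(d['p'],2),np.round(d['location'],1).tolist()) for d in robot.place_of(n,p)]) for n in('tray','panel','tray_grip')])
E
```

```text
t: 8.6
position: [0.473, 0.2007, 0.0146]
ee_rot: [[-0.999, -0.038, 0.001], [-0.038, 0.999, 0.0], [-0.001, 0.0, -1.0]]
force: [0.6, -0.3, 5.5]
finger_gap: 0.0003
gripper_force: 2.7
t: 9.1
position: [0.4724, 0.2006, 0.0237]
ee_rot: [[-0.999, -0.038, -0.0], [-0.038, 0.999, -0.0], [0.0, -0.0, -1.0]]
force: [0.6, -0.1, 0.4]
finger_gap: 0.0002
gripper_force: 0.0
[ 0.02069851 -0.11607484 -0.00759103] 0.0
[('tray', [(0.92, [356.8, 277.7]), (0.91, [319.1, 192.6]), (0.75, [440.9, 241.8])]), ('panel', [(0.92, [356.7, 274.8]), (0.51, [285.6, 160.5])]), ('tray_grip', [(0.81, [371.8, 245.3]), (0.66, [438.2, 256.1]), (0.59, [312.5, 202.4])])]
```

The force dropped to zero on lifting and the gap is 0, so nothing is held. I'll re-measure the grip from the clean first pictures at high zoom.

Run:
```python
from fit import *
p=robot.read_camera('scene');t=robot.read_camera('top')
out=[]
for cam,f,(a,b) in((p,'s0',(335,215)),(t,'t0',(238,180))):
    fr=cv2.imread('pics/%s.png'%f);w=66
    im=cv2.resize(fr[b:b+w,a:a+w],None,fx=6,fy=6,interpolation=cv2.INTER_CUBIC)
    for z,c in((.006,(0,0,255)),(.046,(0,255,0))):
      P=[Rz(np.radians(2.3))@[dx,dy,0]+[.4725,.2,z] for dx,dy in((.023,.008),(.023,-.008),(-.023,-.008),(-.023,.008))]
      cv2.polylines(im,[((proj(cam,P)-[a,b]+.5)*6).astype(int).reshape(-1,1,2)],True,c,1)
    P=[Rz(np.radians(2.3))@[dx,dy,0]+[.4725+.115,.2046,.006] for dx,dy in((.06,.053),(.06,-.053),(-.14,-.053),(-.14,.053))]
    cv2.polylines(im,[((proj(cam,P)-[a,b]+.5)*6).astype(int).reshape(-1,1,2)],True,(255,0,0),1)
    out.append(im)
cv2.imwrite('pics/h3.png',np.hstack(out))
```

```text
(no output)
```

View pics/h3.png

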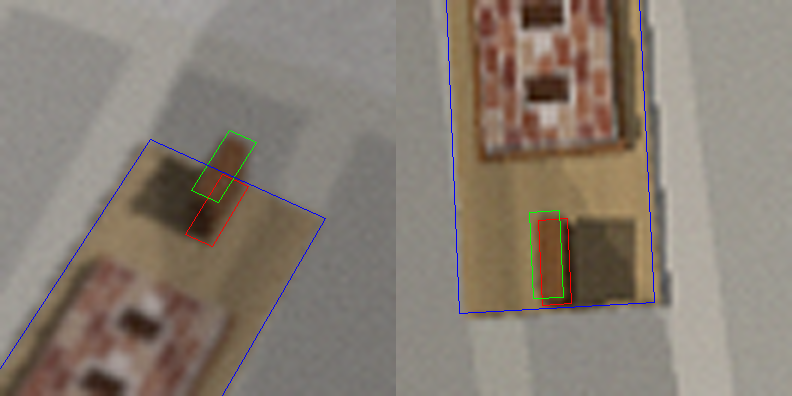

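```bash
python3 -m creep '[0,0,0,0,0,0,0,0,0,0,0,0,0,0,0,0,0,0,0,0,0,0,0,0,0,0,0,0,0,0,0,0,0,0,0,0]' 0.2 | grep -v rot
python3 - <<'E'
from h import *
p=robot.read_camera('scene');t=robot.read_camera('top');save(p,'s2')
a,b=330,200;im=cv2.resize(p['frame'][b:b+100,a:a+100],None,fx=6,fy=6,interpolation=cv2.INTER_CUBIC)
cv2.imwrite('pics/h4.png',im[...,::-1])
E
python3 -m creep '[0,0,0,0,0,0,0,0,0,0,0,0,0,0,0,0,0,0]' -1 35| grep -v rot
for i in 1 2 3 4 5; do python3 -m creep '[0,0,0,0,0,0]' | grep -v rot | tail -3;done
```

```text
t: 10.15
position: [0.4725, 0.2006, 0.0238]
force: [-0.1, -0.1, 0.3]
finger_gap: 0.0542
gripper_force: 0.0
t: 10.62
position: [0.4725, 0.2006, 0.0238]
force: [0.1, 0.5, 0.8]
finger_gap: 0.0303
gripper_force: 0.0
force: [-0.8, 0.2, 0.4]
finger_gap: 0.0203
gripper_force: 0.0
force: [-0.7, 0.3, -0.3]
finger_gap: 0.0101
gripper_force: 0.0
force: [0.9, -0.7, 0.2]
finger_gap: 0.0022
gripper_force: 0.0
force: [-0.0, -0.2, 0.3]
finger_gap: 0.0001
gripper_force: 0.0
force: [-0.8, 0.4, 0.5]
finger_gap: 0.0008
gripper_force: 0.0
```

View pics/h4.png

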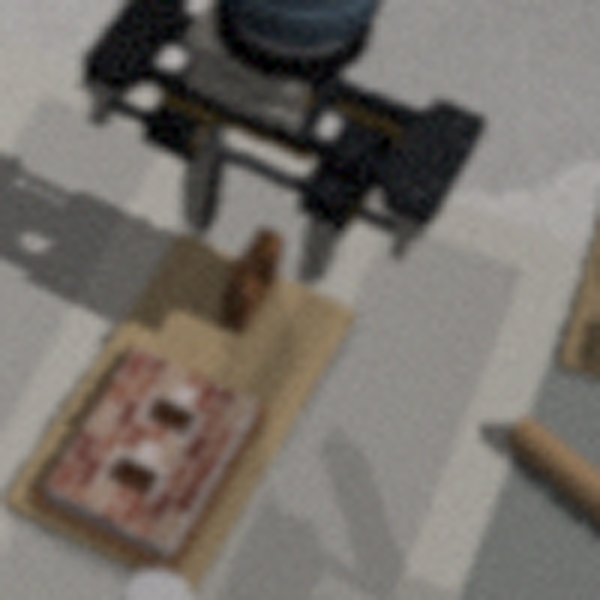

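Picture h4: the fingertips at about (205,225) and (315,275) sit level with or above the grip top at (265,240). The 5.5 N contact when shut means they stood on the grip top, so the real tips are about 30 mm higher than the reported z. I'll open and descend in small steps, watching the force.

```bash
python3 -m creep '[0,0,0,0,0,0,0,0,0,0,0,0,0,0,0,0,0,0,0,0,0,0,0,0,0,0,0,0,0,0,0,0,0,0,0,0]' 0.2 | grep -v rot
python3 -m creep '[0,0,-0.06,0,0,0,0,0,-0.1,0,0,0,0,0,-0.1,0,0,0]'| grep -v rot
python3 -m creep '[0,0,-0.05,0,0,0,0,0,-0.09,0,0,0,0,0,-0.09,0,0,0]'| grep -v rot
python3 - <<'E'
from h import *
p=robot.read_camera('scene')
a,b=330,200;im=cv2.resize(p['frame'][b:b+100,a:a+100],None,fx=6,fy=6,interpolation=cv2.INTER_CUBIC)
cv2.imwrite('pics/h5.png',im[...,::-1])
E
```

```text
t: 12.0
position: [0.4725, 0.2006, 0.0237]
force: [-0.3, 0.3, -0.1]
finger_gap: 0.0538
gripper_force: 0.0
t: 12.38
position: [0.4719, 0.2004, 0.0111]
force: [0.1, 0.4, 0.3]
finger_gap: 0.0561
gripper_force: 0.0
t: 12.75
position: [0.472, 0.2005, 0.0004]
force: [-0.1, -0.1, 0.1]
finger_gap: 0.0553
gripper_force: 0.0
```

View pics/h5.png

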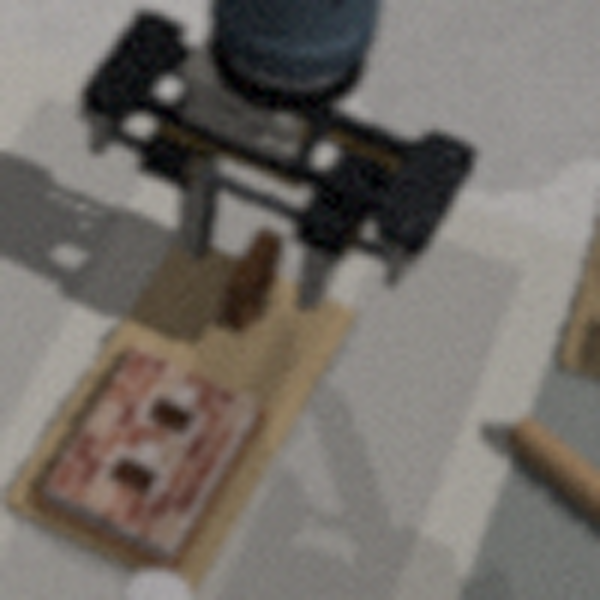

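h5: the tips at (202,250) and (312,303) now straddle the grip and reach about half its height. The offset is confirmed, so I go 14 mm further down and close. My picture budget is used up, so from here I work by numbers.

```bash
python3 -m creep '[0,0,-0.04,0,0,0,0,0,-0.06,0,0,0,0,0,-0.06,0,0,0]'| grep -v rot
python3 -m creep '[0,0,-0.04,0,0,0,0,0,-0.05,0,0,0,0,0,-0.05,0,0,0]'| grep -v rot
python3 -m creep '[0,0,0,0,0,0,0,0,0,0,0,0,0,0,0,0,0,0,0,0,0,0,0,0,0,0,0,0,0,0,0,0,0,0,0,0,0,0,0,0,0,0]' -1 35|grep -v rot
```

```text
t: 13.18
position: [0.4723, 0.2005, -0.0065]
force: [0.8, 0.6, 0.3]
finger_gap: 0.0558
gripper_force: 0.0
t: 13.55
position: [0.4724, 0.2006, -0.0124]
force: [0.1, -0.7, -0.1]
finger_gap: 0.0557
gripper_force: 0.0
t: 14.42
position: [0.4725, 0.2006, -0.0122]
force: [-1.0, -0.9, 0.7]
finger_gap: 0.0159
gripper_force: 35.0
```

```bash
python3 -m creep '[0,0,0.02,0,0,-0.03,0,-0.05,0.02,0,0,-0.07,0,-0.15,0.02,0,0,-0.12,0.05,-0.25,0.02,0,0,-0.17,0.1,-0.35,0.02,0,0,-0.22,0.2,-0.45,0.02,0,0,-0.27,0.3,-0.55,0.02,0,0,-0.32,0.4,-0.65,0.02,0,0,-0.37,0.5,-0.71,0.02,0,0,-0.41,0.55,-0.71,0.02,0,0,-0.429]'
python3 -m creep '[0.1,0,0,0,0,0,0.2,0,0,0,0,0,0.35,0,0,0,0,0,0.45,0,0,0,0,0,0.5,0,0,0,0,0,0.5,0,0,0,0,0,0.5,0,0,0,0,0]'
python3 - <<'E'
from fit import *
s=robot.get_state();X=np.array(s['position']);yaw=np.degrees(np.arctan2(s['ee_rot'][1][1],s['ee_rot'][0][1]))-90;print('grip',X,'yaw',yaw,s['q'])
p=[robot.read_camera(n) for n in('scene','top')]
a=np.radians(yaw)
print('tray seen',fit(p,TR,[X[0]+.115*np.cos(a),X[1]+.115*np.sin(a),a]))
print('press',fit(p,PR,[.68,-.189,-1.309]))
for n in ('guide_mouth','tray_home','lever_knob','lever_pivot'):
    c=[]
    for q in p:
        e=proj(q,Rz(-1.309)@PR[n]+[.68,-.189,0])[0]
        d=[k['location'] for k in robot.place_of(n,q) if np.linalg.norm(k['location']-e)<20]
        if d:c.append((q,d[0]))
    if len(c)==2: print(n,tri(c),Rz(-1.309)@PR[n]+[.68,-.189,0])
E
```

```text
t: 15.68
position: [0.5388, 0.1147, -0.0102]
ee_rot: [[-0.254, 0.967, -0.001], [0.967, 0.254, 0.0], [0.0, -0.001, -1.0]]
force: [0.7, 0.7, -2.2]
finger_gap: 0.0154
gripper_force: 35.0
t: 16.55
position: [0.5978, 0.1154, -0.01]
ee_rot: [[-0.258, 0.966, -0.001], [0.966, 0.258, -0.0], [0.0, -0.001, -1.0]]
force: [0.0, -0.7, -2.2]
finger_gap: 0.0157
gripper_force: 35.0
grip [ 0.59779181  0.11544985 -0.01001121] yaw -75.0518421822239 [ 4.45192568e-01  3.15858510e+01  9.24712276e+01  2.64737976e-04
  5.59963132e+01 -1.45031073e+01]
tray [-1.4  1.2]
panel [-0.9  0.6]
tray [-0.6  2.2]
tray_grip [ 0. -0.]
panel [-0.1  3.1]
tray seen [ 0.6218901   0.0036916  -1.38875069]
press [ 3.2 -0.2]
guide_mouth [0.2 1.6]
lever_pivot [ 1.1 -4.6]
lever_knob [-3.4 -0.1]
press [1.4 3.2]
tray_home [-1.3 -2.5]
guide_mouth [ 0.1 -1. ]
lever_pivot [ 1.2 -1.1]
lever_knob [-0.5  0.6]
press [ 0.67966759 -0.18452329 -1.30191564]
guide_mouth (array([ 0.65315803, -0.10039044,  0.01034662]), [np.float64(1.7067707694991348), np.float64(1.7067707694992253)]) [ 0.65722418 -0.10399846  0.006     ]
lever_knob (array([ 0.53118416, -0.08121079,  0.29603754]), [np.float64(5.87911134427248), np.float64(5.879111344272524)]) [ 0.53397827 -0.08836376  0.295     ]
lever_pivot (array([ 0.57927696, -0.24645024,  0.17998029]), [np.float64(3.187225096007551), np.float64(3.187225096007492)]) [ 0.57668292 -0.24774165  0.2       ]
```

```bash
cat > edge.py <<'E'
from fit import *
cams={f:(robot.read_camera(n),cv2.GaussianBlur(cv2.imread('pics/%s.png'%f,0).astype(np.float32),(0,0),.7)) for n,f in(('scene','s0'),('top','t0'))}
x=np.array([.680,-.187,-1.305])
P=lambda l,x:Rz(x[2])@np.array(l)+[x[0],x[1],0]
def samp(f,axis,c,z,along,sign):
    cam,im=cams[f];s=np.arange(-.014,.0141,.0005);out=[]
    for a in along:
        L=[[c+d,a,z] if axis==0 else [a,c+d,z] for d in s]
        u=proj(cam,[P(l,x) for l in L]).astype(np.float32)
        v=cv2.remap(im,u[:,0].reshape(1,-1),u[:,1].reshape(1,-1),cv2.INTER_CUBIC).ravel()
        g=np.gradient(cv2.GaussianBlur(v.reshape(1,-1),(0,0),3).ravel())*sign
        i=g.argmax();out.append((a,s[i]*1000,g[i]))
    o=np.array(out);k=o[:,2]>.5*np.median(o[:,2]);o=o[k]
    b=np.polyfit(o[:,0],o[:,1],1)
    for _ in range(3):
        r=o[:,1]-np.polyval(b,o[:,0]);w=abs(r)<max(1.,1.5*np.median(abs(r)));b=np.polyfit(o[w,0],o[w,1],1)
    print(f,'axis',axis,'n',w.sum(),'offset mm at mid %.2f'%np.polyval(b,np.mean(along)),'slope deg %.2f'%np.degrees(b[0]/1000),'rms %.2f'%np.std(r[w]))
for f in cams:
    samp(f,0,-.128,0,np.linspace(-.06,.085,40),-1)
    samp(f,1,.095,.006,np.linspace(-.09,-.045 if f=='t0' else .1,40),1)
E
python3 edge.py
```

```text
s0 axis 0 n 29 offset mm at mid 1.11 slope deg -0.50 rms 0.49
s0 axis 1 n 38 offset mm at mid 4.48 slope deg -0.61 rms 0.45
t0 axis 0 n 31 offset mm at mid 1.51 slope deg -0.98 rms 0.43
t0 axis 1 n 40 offset mm at mid -0.75 slope deg -0.62 rms 0.23
```

```bash
python3 -m creep '[0,0,0.03,0,0,0,0.03,-0.06,0.058,0,0,0,0.06,-0.17,0.058,0,0,0,0.09,-0.27,0.058,0,0,0,0.12,-0.37,0.058,0,0,0,0.15,-0.47,0.058,0,0,0,0.18,-0.57,0.058,0,0,0,0.2,-0.65,0.058,0,0,0,0.2,-0.69,0.058,0,0,0,0.2,-0.69,0.058,0,0,0]'
python3 - <<'E'
from fit import *
s=robot.get_state();print(s['force'],s['ft_torque'])
p=[robot.read_camera(n) for n in('scene','top')];X=s['position'];a=np.radians(-75)
print('tray seen',fit(p,TR,[X[0]+.115*np.cos(a),X[1]+.115*np.sin(a),a]))
E
```

```text
t: 19.2
position: [0.6224, 0.0324, -0.0029]
ee_rot: [[-0.257, 0.966, -0.0], [0.966, 0.257, 0.0], [0.0, -0.0, -1.0]]
force: [0.2, 0.3, -1.0]
finger_gap: 0.0157
gripper_force: 35.0
[ 0.18520621  0.31002527 -1.00509447] [ 0.15667629 -0.01601449 -0.01713416]
tray [-0.6  0.1]
tray_grip [1.3 0.3]
panel [-0.2  3.4]
tray [-1.1  1.8]
tray_grip [ 1.3 -0.3]
panel [1.  0.4]
tray seen [ 0.6521948  -0.07436111 -1.28900341]
```

```bash
python3 -m creep '[0.013,-0.048,0,0,0,0,0.026,-0.097,0,0,0,0,0.039,-0.145,0,0,0,0,0.052,-0.193,0,0,0,0]' - 14 | grep -v rot
python3 -m creep '[0.013,-0.048,0,0,0,0,0.026,-0.097,0,0,0,0,0.039,-0.145,0,0,0,0,0.052,-0.193,0,0,0,0]' | grep -v rot
python3 - <<'E'
from plant import robot
s=robot.get_state();print(s['ft_torque'])
E
```

```text
t: 20.1
position: [0.6289, 0.0088, -0.0029]
force: [-0.2, 0.2, -1.8]
finger_gap: 0.0157
gripper_force: 14.0
t: 20.6
position: [0.6351, -0.0141, -0.0029]
force: [0.1, 0.2, -1.7]
finger_gap: 0.016
gripper_force: 14.0
[ 0.14748604 -0.09085033 -0.00749494]
```

```bash
python3 -m creep '[0.013,-0.048,0,0,0,0,0.026,-0.097,0,0,0,0,0.039,-0.145,0,0,0,0,0.052,-0.193,0,0,0,0]' | grep -v rot
python3 -m creep '[0.013,-0.048,0,0,0,0,0.026,-0.097,0,0,0,0,0.039,-0.145,0,0,0,0,0.052,-0.193,0,0,0,0]' | grep -v rot
python3 -m creep '[0.013,-0.048,-0.01,0,0,0,0.021,-0.077,-0.02,0,0,0]' | grep -v rot
python3 -m creep '[0.005,-0.02,0,0,0,0,0.01,-0.039,0,0,0,0]' | grep -v rot
```

```text
t: 21.1
position: [0.6413, -0.0373, -0.0029]
force: [-0.8, 0.3, -1.6]
finger_gap: 0.0158
gripper_force: 14.0
t: 21.6
position: [0.6475, -0.0605, -0.0029]
force: [1.0, 0.4, -2.7]
finger_gap: 0.0159
gripper_force: 14.0
t: 21.85
position: [0.6501, -0.0697, -0.0053]
force: [-1.3, 0.8, -0.8]
finger_gap: 0.0154
gripper_force: 14.0
t: 22.1
position: [0.6513, -0.074, -0.0052]
force: [0.1, 0.2, -1.6]
finger_gap: 0.0159
gripper_force: 14.0
```

```bash
for i in 1; do
python3 -m creep '[0.005,-0.016,0,0,0,0,0.005,-0.016,0,0,0,0]' | grep -E 'posi|force:'
python3 -m creep '[0.005,-0.016,0,0,0,0,0.005,-0.016,0,0,0,0]' | grep -E 'posi|force:'
python3 -m creep '[0.005,-0.016,0,0,0,0,0.005,-0.016,0,0,0,0]' | grep -E 'posi|force:'
done
```

```text
position: [0.6517, -0.0745, -0.0052]
force: [0.5, 5.3, 0.1]
gripper_force: 14.0
position: [0.652, -0.0746, -0.0053]
force: [-0.5, 9.7, 2.2]
gripper_force: 14.0
position: [0.6522, -0.075, -0.0054]
force: [-1.0, 14.1, 1.3]
gripper_force: 14.0
```

```bash
python3 -m creep '[0,0,-0.005,0,0,0,0,0,-0.005,0,0,0,0,0,-0.005,0,0,0]' 0.2 | grep -v rot
python3 - <<'E'
from fit import *
p=[robot.read_camera(n) for n in('scene','top')]
t=fit(p,TR,[.682,-.188,-1.307]);x=fit(p,PR,[.682,-.188,-1.307]);print(t,x)
print('tray in press frame mm',(Rz(x[2]).T@np.append((t-x)[:2],0))*1000,np.degrees(t[2]-x[2]))
# rear-edge: pixel edges of tray rear in top & scene
save(p[0],'s3');save(p[1],'t3')
im={'s3':cv2.GaussianBlur(p[0]['frame'][...,0].astype(np.float32)-0.0*p[0]['frame'][...,2],(0,0),.7)}
E
```

```text
t: 23.22
position: [0.6532, -0.0804, -0.0057]
force: [0.1, 0.2, -0.6]
finger_gap: 0.0412
gripper_force: 0.0
tray [2.2 0.4]
tray_grip [-2.8 -0.2]
panel [-1.6  3. ]
tray [-0.2  0.4]
tray_grip [1.6 0. ]
panel [-1.5  3.7]
press [1.6 0.7]
tray_home [ 2.3 -0.9]
guide_mouth [-0.7  1.3]
press [1.8 2.6]
tray_home [-0.3 -3.2]
lever_pivot [ 0.6 -0.3]
[ 0.68053221 -0.18325613 -1.33418767] [ 0.67918008 -0.18909248 -1.32725328]
tray in press frame mm [-5.33806175  2.71961969  0.        ] -0.397311284445126
```

The tray hit a firm stop within 3 mm of the estimated home position and is released. I now back off along the grip, then rise and go over the knob.

```bash
python3 -m creep '[-0.03,0.12,0.015,0,0,0,-0.1,0.37,0.015,0,0,0,-0.18,0.66,0.015,0,0,0,-0.26,0.966,0.015,0,0,0,-0.26,0.966,0.015,0,0,0]' 0.2 | grep -v rot
python3 -m creep '[0,0,0.45,0,0,0,0,0,0.9,0,0,0,0,0,0.9,0,0,0]' 1 | grep posi
python3 -m creep '[0,0,0.45,0,0,0,0,0,0.9,0,0,0,0,0,0.9,0,0,0]' | grep posi
python3 -m creep '[0,0,0.45,0,0,0,0,0,0.88,0,0,0,0,0,0.88,0,0,0,0,0,0.88,0,0,0]' | grep -v rot
python3 - <<'E'
from fit import *
p=[robot.read_camera(n) for n in('scene','top')]
t=fit(p,TR,[.682,-.186,-1.307]);print('tray',t)
H=Rz(-1.307)
c=[]
for q in p:
    e=proj(q,[.5358,-.0855,.295])[0];d=robot.place_of('lever_knob',q);print('pred',e.round(1),[(round(k['p'],2),np.round(k['location'],1).tolist()) for k in d])
    m=robot.regions_of('tray',q)
    for k in m: print('tray mask',round(k['p'],2),np.round(k['location'],0))
# rear edge of tray expected at home, sampled in both views (blue falls/rises at wood edge)
for q,n in zip(p,'ST'):
    im=cv2.GaussianBlur(q['frame'].astype(np.float32),(0,0),.7);b=im[...,2]-im[...,0]
    s=np.arange(-.02,.0201,.001);r=[]
    for y in np.r_[-.045:-.02:.005,.02:.046:.005]:
        u=proj(q,[H@[-.14+d,y,.012]+[.682,-.1858,0] for d in s]).astype(np.float32)
        v=cv2.remap(b,u[:,:1].T.copy(),u[:,1:].T.copy(),cv2.INTER_LINEAR).ravel()
        r.append(s[np.gradient(v).argmin()]*1000)
    print(n,'rear edge offset mm',np.round(r,0))
E
```

```text
t: 24.75
position: [0.6203, 0.0397, -0.004]
force: [-0.3, -0.6, 1.4]
finger_gap: 0.0559
gripper_force: 0.0
position: [0.6257, 0.0354, 0.1096]
position: [0.6244, 0.0355, 0.2164]
t: 26.0
position: [0.6212, 0.036, 0.3153]
force: [-0.7, -0.5, -0.8]
finger_gap: 0.0932
gripper_force: 0.0
tray [0.7 0.2]
tray_grip [-0.3  3.1]
panel [-0.1  1.5]
tray [ 1.4 -0.4]
tray_grip [-0.2  2.6]
panel [0.5 0.8]
tray [ 0.67994268 -0.18635974 -1.32728925]
pred [282.4 162.2] []
tray mask 0.93 [316. 198.]
tray mask 0.88 [438. 252.]
tray mask 0.84 [264. 250.]
pred [357.2 187.9] [(0.76, [357.5, 188.2]), (0.35, [448.7, 189.7]), (0.29, [378.4, 159.9]), (0.21, [189.2, 216.0])]
tray mask 0.97 [207. 265.]
tray mask 0.95 [353. 164.]
tray mask 0.84 [353. 258.]
S rear edge offset mm [-2. -3. -2. -3. -2. -3. -2. -3. -2. -3. -2.]
T rear edge offset mm [-1.  1. -1. -1. -2.  0.  0.  0. -1.  1. -1.]
```

```bash
python3 -m creep '[-0.24,-0.33,0,0,0,0,-0.48,-0.67,0,0,0,0,-0.712,-1,0,0,0,0,-0.712,-1,0,0,0,0,-0.712,-1,0,0,0,0]' 1 | grep -v rot
python3 -m creep '[0,0,-0.2,0,0,0,0,0,-0.4,0,0,0,0,0,-0.586,0,0,0,0,0,-0.586,0,0,0,0,0,-0.586,0,0,0]' | grep -v rot
python3 -m creep '[0,0,0,0,0,0,0,0,0,0,0,0,0,0,0,0,0,0,0,0,0,0,0,0,0,0,0,0,0,0,0,0,0,0,0,0,0,0,0,0,0,0,0,0,0,0,0,0]' -1 30 | grep -v rot
```

```text
t: 27.22
position: [0.5367, -0.0837, 0.3178]
force: [0.3, 0.4, 0.4]
finger_gap: 0.0929
gripper_force: 0.0
t: 27.85
position: [0.5372, -0.0833, 0.248]
force: [0.7, -0.6, 0.3]
finger_gap: 0.0928
gripper_force: 0.0
t: 28.85
position: [0.5356, -0.084, 0.2471]
force: [-4.0, -1.6, 1.2]
finger_gap: 0.0349
gripper_force: 30.0
```

```bash
python3 -m creep '[-0.017,0.062,-0.123,0,0,0,-0.03,0.113,-0.25,0,0,0,-0.041,0.153,-0.382,0,0,0,-0.049,0.182,-0.517,0,0,0,-0.054,0.2,-0.653,0,0,0,-0.055,0.205,-0.792,0,0,0,-0.054,0.2,-0.93,0,0,0,-0.054,0.2,-0.93,0,0,0,-0.054,0.2,-0.93,0,0,0]' | grep -v rot
python3 -m creep '[0.004,-0.016,-0.11,0,0,0,0.009,-0.034,-0.2175,0,0,0,0.009,-0.034,-0.2175,0,0,0]' | grep -v rot
```

```text
t: 29.98
position: [0.5293, -0.0594, 0.1361]
force: [-5.5, 1.1, 4.1]
finger_gap: 0.0347
gripper_force: 30.0
t: 30.35
position: [0.5303, -0.0635, 0.1095]
force: [-5.1, 0.8, 3.9]
finger_gap: 0.0351
gripper_force: 30.0
```

```bash
python3 -m creep '[-0.01,-0.016,-0.04,0,0,0,-0.012,-0.03,-0.09,0,0,0,-0.012,-0.03,-0.09,0,0,0,-0.012,-0.03,-0.09,0,0,0]' | grep -v rot
python3 -m creep '[0.003,-0.012,-0.04,0,0,0,0.006,-0.022,-0.07,0,0,0,0.006,-0.022,-0.07,0,0,0,0.006,-0.022,-0.07,0,0,0]' | grep -v rot
python3 - <<'E'
from fit import *
for i in range(5):
    q=robot.read_camera('scene');s=robot.get_state();print(np.round(s['force'],2),np.round(s['position'],4))
E
```

```text
t: 30.85
position: [0.5312, -0.0661, 0.1003]
force: [-1.5, 5.2, 5.4]
finger_gap: 0.0347
gripper_force: 30.0
t: 31.35
position: [0.5319, -0.0688, 0.0921]
force: [-0.7, 5.7, 7.2]
finger_gap: 0.0348
gripper_force: 30.0
[-1.11  6.02  6.9 ] [ 0.5319 -0.0688  0.0922]
[-1.51  6.74  6.97] [ 0.5319 -0.0688  0.0922]
[-0.36  5.72  6.21] [ 0.5319 -0.0688  0.0922]
[-1.46  6.72  6.83] [ 0.5319 -0.0688  0.0922]
[-0.82  6.21  6.42] [ 0.5319 -0.0688  0.0922]
```

```bash
python3 -m creep '[-0.002,0.006,-0.02,0,0,0,-0.002,0.006,-0.043,0,0,0,-0.002,0.006,-0.043,0,0,0,-0.002,0.006,-0.043,0,0,0]' | grep -v rot
python3 - <<'E'
from fit import *
F=[]
for i in range(6):
    q=robot.read_camera('scene');s=robot.get_state();F.append(s['force'])
f=np.mean(F,0);print(f,s['position']);z=s['position'][2]+.0479;ph=np.arcsin((z-.2)/.19)
u=np.array([.2605,-.9655,0]);fx=f@u
print('theta',np.radians(30)-ph,'tang',-fx*np.sin(-ph)+f[2]*np.cos(ph),'radial',fx*np.cos(ph)-f[2]*np.sin(ph)*-1)
E
```

```text
t: 32.1
position: [0.5323, -0.0702, 0.0878]
force: [-1.9, 0.1, 9.6]
finger_gap: 0.0349
gripper_force: 30.0
[-2.33350196  0.09699484  9.95275885] [ 0.53235692 -0.0702359   0.08785805]
theta 0.8685125468789909 tang 9.603784007306086 radial -4.025391458575417
```

```bash
for i in 1 2 3; do python3 -m creep '[0,0,0,0,0,0,0,0,0,0,0,0,0,0,0,0,0,0,0,0,0,0,0,0,0,0,0,0,0,0,0,0,0,0,0,0,0,0,0,0,0,0,0,0,0,0,0,0,0,0,0,0,0,0,0,0,0,0,0,0]' | grep -E '^t|posi|force'; done
python3 - <<'E'
from fit import *
p=[robot.read_camera(n) for n in('scene','top')]
print('tray',fit(p,TR,[.682,-.186,-1.307]))
for n in('glue','cup','brush'): print(n,[[np.round(d['location'],0).tolist() for d in robot.place_of(n,q)[:1]] for q in p])
E
```

```text
t: 33.65
position: [0.5323, -0.0702, 0.0879]
force: [-2.3, -0.7, 9.6]
gripper_force: 30.0
t: 34.9
position: [0.5323, -0.0702, 0.0879]
force: [-2.4, -0.1, 10.0]
gripper_force: 30.0
t: 36.15
position: [0.5323, -0.0702, 0.0878]
force: [-2.6, 0.4, 11.0]
gripper_force: 30.0
tray [-1.4 -0.4]
tray_grip [0.1 0.6]
panel [-0.6  4.2]
tray [0.8 0.4]
tray_grip [-0.2  0.5]
panel [-1.7  1.4]
tray [ 0.67890838 -0.1834204  -1.32071648]
glue [[], []]
cup [[[240.0, 242.0]], [[450.0, 193.0]]]
brush [[[442.0, 299.0]], [[191.0, 217.0]]]
```

The push held steady at about 10 N for more than 3 s, so I'm handing the job in with the lever still held.

```bash
python3 -c "
from plant import robot
print(robot.sign_off())"
```

```text
the job is handed in; nothing more can be done
None
```

The tray was pushed to a firm stop, within about 3 mm of the estimated home position, and released. The lever was then held down at about 10 N for 4 s and is still held. The arm touched none of the bottle, cup or brush that I could tell; the last check found the cup (top view) and brush in place but did not find the bottle.

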